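Seat the quick-lock collar on an angle grinder and hold it home

TASK

Pick up the loose knurled collar, set it over the spigot of the angle grinder that lies nose-up in its cradle, and turn it until its hidden keyways drop over the spigot's pins. Then push it fully home against the sprung seat and finish while still holding it there with the gripper: do not let go. Leave the other things on the counter where they are.

Things in the scene. Friction and masses are not known exactly. Their poses are not given: they have to be found in the camera images.
- collar: loose knurled steel ring flat on the counter, right way up: outside diameter 57 mm, 40 mm high, bore 33 mm right through, about 250 g. Origin: centre of its underside; z up its axis. In the bore are four equal keyways 90 degrees apart, 10 mm wide, open below, closed on top (26 mm deep): unseen from above, and nothing outside marks them
- nose (a point): centre of the grinder's flat gear-head face (80 mm across, 75 mm above the counter), on the spigot's axis, z up. The grinder is fixed; its green and black body reaches 330 mm along this frame's -y, no higher than 5 mm above the face. Collar fully home: underside 5 mm above this point, on a solid dark shoulder
- spigot_top (a point): centre of the end of the fixed steel spigot, 43 mm above nose on the same axis: diameter 30 mm, its last 6 mm tapered to 22 mm. z up
- pin_tops (a point): point on the spigot's axis level with the tops of its four brass cross pins (27 mm above nose). Pins 90 degrees apart, 6 mm thick, reaching 21 mm from the axis; their direction differs each time and this frame does not tell it. Out of line the collar rests on them; within about 0.1 rad of line it drops over (at most a quarter turn, either way round) and can then turn no more
- seat (a joint): travel of the red spring ring round the spigot's foot, m: 0 = up (top 12 mm above nose), 0.007 = pressed level with the shoulder, collar home. Pushes back with about 4 N at 0, 9 N when home: it lifts a collar that is let go
- grease_tin: bystander: closed tin with a yellow label, diameter 64 mm, 60 mm high; origin at the centre of its underside
- brush_carton: bystander: cardboard carton 50 x 110 x 50 mm high; origin at the centre of its underside
- side_handle: bystander: black auxiliary handle, 126 mm long along its own x, 44 mm thick, lying down; origin under its middle, on the counter
There are look-alikes about, which are no part of the job. Leave any green or orange look-alike of the collar alone.

How it is judged (in metres and radians):
On the way, in this order (a step that is already met when the one before it is completed fails the run):
1. the collar is lifted clear and carried over the spigot (horizontal distance between collar and nose below 0.02 m and z of collar in the frame of nose above 0.024 m and contact force between the fingers and collar above 1 N), for 0.1 s.
2. the keyways have dropped over the pins (horizontal distance between collar and nose below 0.004 m and z of collar in the frame of nose below 0.02 m), for 0.05 s.
At the end, for the whole second after the job is handed in: the collar is on the spigot (within 3.5 mm of its axis, upright within 4 degrees), its underside within 2.5 mm of the shoulder and the spring ring pressed down at least 4.5 mm, with the gripper's fingers still on the collar (over 2 N), and every bystander within 30 mm of where it began (z of collar in the frame of nose below 0.0075 m and horizontal distance between collar and nose below 0.0035 m and angle between collar's own z axis and vertical below 0.07 rad and value of joint seat above 0.0045 m and contact force between the fingers and collar above 2 N and distance of each of grease_tin, brush_carton, side_handle from where it was at the start of the episode below 0.03 m); the arm keeps its last pose, push and grip.
It fails at once if a bystander is disturbed (moved over 30 mm) (distance of any of grease_tin, brush_carton, side_handle from where it was at the start of the episode above 0.03 m).
It also fails if it takes over 54 s, if anything falls off the work surface, if the arm or the gripper's body presses on something with over 40 N, if the wrist force passes 120 N, or if a joint passes its speed limit or range.

ROBOT

A 6-joint arm with a two-finger parallel gripper is mounted at the origin on the work surface. World frame = base frame: x ahead of the robot, y to its left, z up, the work surface at z = 0. Lengths are in mm, angles in rad, forces in N, time in s.
With the tool pointing down it reaches from about 275 to 825 mm from the base axis. Payload 4.9 kg.
Tool frame: the origin (TCP) lies at the very end of the fingers, on their centre line; the grasp point (between the pads) lies 19 mm behind it; z points along the fingers, y is the direction in which the jaws open and shut (so a half turn about z gives the same grasp; the last joint's range is limited). The gripper opens to 85 mm and grips with 20 to 120 N. Pads are 22 mm wide; open, the fingers measure 114 mm over their backs; the gripper's body (76 mm by 85 mm) begins 54 mm behind the grasp point. The pads swing forward as they close: fully open they stand 13 mm farther back than shut.
Start: joints at [1.071, 0.326, -0.193, 1.052, 0, 1.437], TCP at [196.729, 513.631, 231.281] pointing down, gripper open.
Joint ranges: [-2.65, 2.65], [-0.97, 1.79], [-1.3, 1.35], [-1.93, 2.1], [-1.47, 1.37], [-3.14, 3.14]. Speed limits (rad/s): [2.57, 2.57, 3.14, 3.14, 3.14, 3.14].

INTERFACE

Orientations are given as [roll, pitch, yaw] about the fixed x, y, z axes, in that order (R = Rz(yaw) Ry(pitch) Rx(roll)).
In Python, from bench import bot, solve_ik, imaging gives the robot as it stands. Calls block until the motion is done:
- bot.move_ptp(position, orientation): joint-space move of the TCP to a pose.
- bot.movel(position, rot=None, max_speed=150, threshold=None): straight line of the TCP; rot=None keeps the orientation; max_speed is the mean speed in mm/s. With threshold (N) it stops when the force on the tool has changed by that much, and returns True; else False.
- bot.move_j(angles): joint-space move.
- bot.grip(opening, effort=None): opening from 0.0 (shut) to 1.0 (fully open); effort is the grip in N (None keeps the last); returns when the fingers have stopped.
- bot.dwell(seconds).
- solve_ik(position, orientation): joint angles nearest the present ones, or None.
- bot.get_state(): the state.
- imaging.capture(name): name is "scene" or "top" or "wrist"; returns the picture (480x640x3 uint8, blue, green, red); there is no depth.
- imaging.camera_model(name): a dict with "K" (3x3 intrinsics, pixels), "position" and "rotation" of the camera in the world. Camera axes: x right, y up, looking along -z (the intrinsics and any distortion apply to the point x, -y, -z); pixel columns grow to the right and rows downward; lengths in mm; the calibration is good to about 2 mm. A picture is of the moment at which its call begins: read the wrist's pose just before it. camera_model takes no time and is no camera call; for the wrist camera it gives the pose at the moment of the call.
A pose or a line that the arm cannot do raises bot.IKError and nothing moves.
- bot.sign_off(): hands the job in, once; it reports no verdict.
The state is a dict: "t": time; "qpos": joint angles; "joint_velocities": joint speeds; "effort": joint torques, N m; "tcp_pos": TCP position; "orientation": TCP orientation; "contact_force": force on the tool from outside, world axes, zero at the start; "wrist_torque": the same for the moment, N m; "opening": opening from 0.0 (shut) to 1.0 (fully open).
Only numpy, scipy, OpenCV 4.12 (cv2) and the standard library are available. Lean on these libraries where they do the work, as an engineer would, in place of code of your own. Each camera call takes 0.05 s, during which the arm holds its last target. There are 200 camera calls.

## Working session

There is one attempt and no reset: what is moved stays moved. The work goes in short steps, each a Python script; the robot and the scene stay as the last script left them, time stands still between calls to the robot, and variables do not carry over. Pictures are saved under pics/ and viewed, about 8 in all and at most 12, crops included, and the job is handed in when it is done.

```bash
mkdir -p pics; python3 - <<'E'
from bench import bot, solve_ik, imaging
import cv2
for n in ("top","scene"):
    im=imaging.capture(n); cv2.imwrite(f"pics/{n}0.png",im)
    m=imaging.camera_model(n); print(n,m)
s=bot.get_state();print(s)
E
```

```text
top {'K': array([[518.59972735,   0.        , 319.88789475],
       [  0.        , 518.59972735, 232.31186347],
       [  0.        ,   0.        ,   1.        ]]), 'position': array([ 432.35570126,  120.16960516, 1137.5510882 ]), 'rotation': array([ 0.13565243,  0.01998038, -1.54720595])}
scene {'K': array([[472.84177741,   0.        , 311.28722743],
       [  0.        , 472.84177741, 236.26407435],
       [  0.        ,   0.        ,   1.        ]]), 'position': array([1068.94994621,   98.71554892,  619.15687505]), 'rotation': array([0.7483578 , 0.01893017, 1.47067885])}
{'t': 0.1, 'qpos': array([ 1.07081784e+00,  3.26863257e-01, -1.93478994e-01,  1.05203476e+00,
       -1.82724774e-05,  1.43662845e+00]), 'joint_velocities': array([ 0.00078767, -0.00229084,  0.00407514,  0.00173324,  0.00044623,
       -0.00014214]), 'effort': array([ 7.23183730e-04, -4.44240046e+01,  2.63037211e+01,  7.95754051e-03,
       -1.75266578e-04, -6.94102994e-06]), 'tcp_pos': array([196.45873707, 513.14522912, 230.58555911]), 'orientation': array([-3.14002373e+00, -1.93333090e-04,  2.77578191e+00]), 'contact_force': array([-0.18155855, -0.31981891,  0.59882058]), 'wrist_torque': array([ 0.02187691, -0.013904  ,  0.05505495]), 'opening': 1.001551650223447}
```

View pics/top0.png

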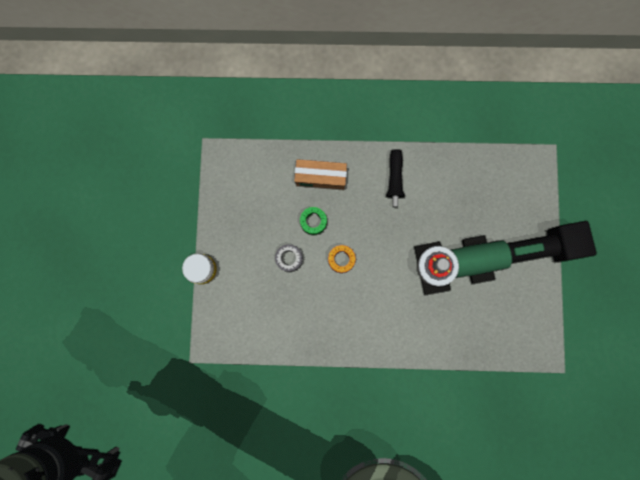

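View pics/scene0.png

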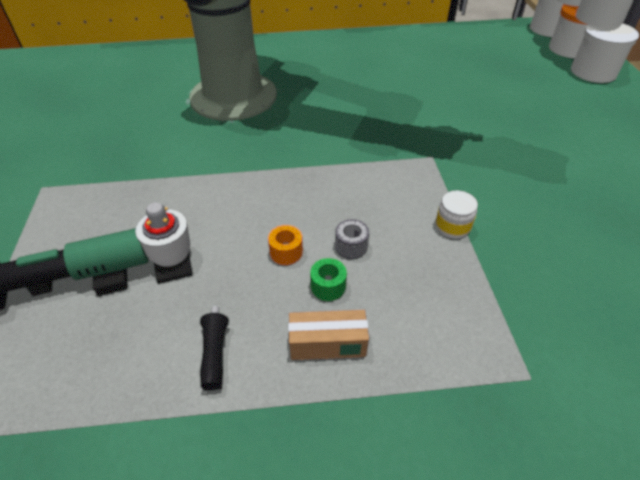

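The top view shows the grey collar at about (289,258), the orange look-alike at (342,259), the green one at (313,221), and the grinder face at about (438,266). The scene view agrees: collar at (352,238), spigot top at (156,210), tin at (457,213). I'll take coarse positions from these pixels, then look closer with the wrist camera.

```bash
cat > h.py <<'E'
import numpy as np, cv2
from scipy.spatial.transform import Rotation as Ro
from bench import bot, solve_ik, imaging
def ray(m,u,v):
    d=np.linalg.inv(m["K"])@[u,v,1]; d=np.array([d[0],-d[1],-d[2]])
    return np.array(m["position"]),Ro.from_euler("xyz",m["rotation"]).as_matrix()@d
def onz(m,u,v,z):
    p,d=ray(m,u,v); return p+d*(z-p[2])/d[2]
def proj(m,P):
    c=Ro.from_euler("xyz",m["rotation"]).as_matrix().T@(np.array(P)-m["position"])
    q=m["K"]@[c[0],-c[1],-c[2]]; return q[:2]/q[2]
def tri(rs):
    A=0;b=0
    for p,d in rs:
        d=d/np.linalg.norm(d);M=np.eye(3)-np.outer(d,d);A=A+M;b=b+M@p
    return np.linalg.solve(A,b)
E
python3 - <<'E'
from h import *
t=imaging.camera_model("top");s=imaging.camera_model("scene")
for n,u,v,z in(("collar",289,258,40),("green",313,221,40),("orange",342,259,40),("face",438,266,75),("spig",443,265,118),("tin",199,268,60),("carton",321,174,50),("handle",396,178,20),("body",575,240,40)): print(n,onz(t,u,v,z).round(1))
print("scene collar",onz(s,352,229,40).round(1),"spig",onz(s,156,210,118).round(1))
w=imaging.camera_model("wrist");st=bot.get_state()
T=Ro.from_euler("xyz",st["orientation"])
print(w["K"]);print("cam in tool",T.inv().apply(w["position"]-st["tcp_pos"]),(T.inv()*Ro.from_euler("xyz",w["rotation"])).as_matrix().round(2))
E
```

```text
collar [525.2 210.   40. ]
green [605.8 161.   40. ]
orange [525.5  97.4  40. ]
face [512.5 -97.9  75. ]
spig [511.5 -98.8 118. ]
tin [498.5 395.8  60. ]
carton [706.8 146.   50. ]
handle [708.4 -18.5  20. ]
body [ 576.5 -393.3   40. ]
scene collar [524.1 211.7  40. ] spig [522.  -96.1 118. ]
[[341.02185937   0.         321.8778001 ]
 [  0.         341.02185937 241.25856465]
 [  0.           0.           1.        ]]
cam in tool [  81.16691476    0.52388706 -142.0975636 ] [[ 0.    0.95  0.31]
 [ 1.   -0.   -0.  ]
 [-0.    0.31 -0.95]]
```

```bash
python3 - <<'E'
from h import *
for P in ([525,210,140],[516,-98,200]):
  for y in np.arange(-3,3.2,.5):
    q=solve_ik(P,[np.pi,0,y]); print(P,y.round(2),None if q is None else np.round(q,2))
bot.move_ptp([525,211,150],[np.pi,0,np.pi]); print(bot.get_state()["t"],bot.get_state()["qpos"])
bot.dwell(.3)
m=imaging.camera_model("wrist");im=imaging.capture("wrist");cv2.imwrite("pics/w1.png",im);np.save("w1.npy",m,allow_pickle=True)
print(proj(m,[525,211,40]))
E
```

```text
[525, 210, 140] -3.0 [ 0.25  0.43 -0.29  0.86  0.    0.11]
[525, 210, 140] -2.5 [ 0.25  0.43 -0.29  0.86  0.   -0.39]
[525, 210, 140] -2.0 [ 0.25  0.43 -0.29  0.86  0.   -0.89]
[525, 210, 140] -1.5 [ 0.25  0.43 -0.29  0.86  0.   -1.39]
[525, 210, 140] -1.0 [ 0.25  0.43 -0.29  0.86  0.   -1.89]
[525, 210, 140] -0.5 [ 0.25  0.43 -0.29  0.86  0.   -2.39]
[525, 210, 140] 0.0 [ 0.25  0.43 -0.29  0.86  0.   -2.89]
[525, 210, 140] 0.5 [ 0.25  0.43 -0.29  0.86  0.    2.89]
[525, 210, 140] 1.0 [ 0.25  0.43 -0.29  0.86  0.    2.39]
[525, 210, 140] 1.5 [ 0.25  0.43 -0.29  0.86  0.    1.89]
[525, 210, 140] 2.0 [ 0.25  0.43 -0.29  0.86  0.    1.39]
[525, 210, 140] 2.5 [ 0.25  0.43 -0.29  0.86  0.    0.89]
[525, 210, 140] 3.0 [ 0.25  0.43 -0.29  0.86  0.    0.39]
[516, -98, 200] -3.0 [-0.33  0.3  -0.31  0.96  0.   -0.47]
[516, -98, 200] -2.5 [-0.33  0.3  -0.31  0.96  0.   -0.97]
[516, -98, 200] -2.0 [-0.33  0.3  -0.31  0.96  0.   -1.47]
[516, -98, 200] -1.5 [-0.33  0.3  -0.31  0.96  0.   -1.97]
[516, -98, 200] -1.0 [-0.33  0.3  -0.31  0.96  0.   -2.47]
[516, -98, 200] -0.5 [-0.33  0.3  -0.31  0.96  0.   -2.97]
[516, -98, 200] 0.0 [-0.33  0.3  -0.31  0.96  0.    2.81]
[516, -98, 200] 0.5 [-0.33  0.3  -0.31  0.96  0.    2.31]
[516, -98, 200] 1.0 [-0.33  0.3  -0.31  0.96  0.    1.81]
[516, -98, 200] 1.5 [-0.33  0.3  -0.31  0.96  0.    1.31]
[516, -98, 200] 2.0 [-0.33  0.3  -0.31  0.96  0.    0.81]
[516, -98, 200] 2.5 [-0.33  0.3  -0.31  0.96  0.    0.31]
[516, -98, 200] 3.0 [-0.33  0.3  -0.31  0.96  0.   -0.19]
1.7667 [ 2.52982957e-01  4.20524602e-01 -2.71314158e-01  8.78855149e-01
  3.47556520e-04  2.51981536e-01]
[320.10696938 238.18187038]
```

View pics/w1.png

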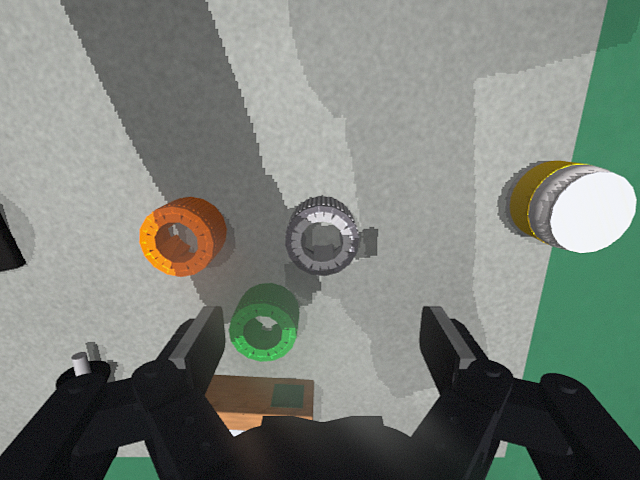

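The wrist view shows the collar's top ring at about (323,241), against a prediction of (320,238), so they agree within about 3 mm. Green is at (264,330), orange at (178,240), and the jaws' path is clear. Next I'll take the same relative view over the spigot, so calibration bias cancels.

```bash
python3 - <<'E'
from h import *
bot.move_ptp([516,-97,228],[np.pi,0,np.pi]);bot.dwell(.3);print(bot.get_state()["t"],bot.get_state()["tcp_pos"])
m=imaging.camera_model("wrist");im=imaging.capture("wrist");cv2.imwrite("pics/w2.png",im);np.save("w2.npy",m,allow_pickle=True)
print(proj(m,[516,-97,118]))
a=cv2.imread("pics/w1.png")[180:300,260:400];b=im[180:300,240:400]
A=cv2.resize(a,None,fx=3,fy=3,interpolation=2);B=cv2.resize(b,None,fx=2.75,fy=3,interpolation=2)
cv2.imwrite("pics/c1.png",np.hstack([cv2.resize(a,(373,320)),cv2.resize(b,(427,320))]))
for n,r0,r1,I in(("collar",31,42,a),("spig",10,26,b)):
  g=cv2.GaussianBlur(cv2.cvtColor(I,6),(3,3),0)
  print(n,cv2.HoughCircles(g,cv2.HOUGH_GRADIENT_ALT,1,5,param1=150,param2=.5,minRadius=r0,maxRadius=r1))
E
```

```text
3.625 [516.06877924 -96.14526171 227.76477898]
[319.77625188 238.06601987]
collar [[[61.       58.       36.188946]]]
spig [[[76.       56.       18.190468]
  [86.       50.       23.560873]
  [37.       88.       19.875063]
  [60.       47.       17.523895]]]
```

View pics/c1.png

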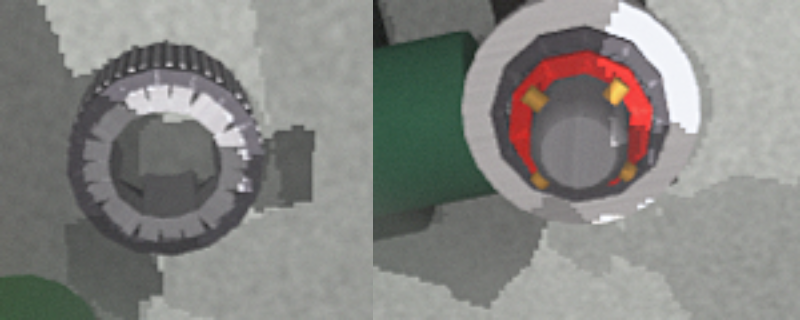

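The left crop shows the collar's top ring centred near (322.1,241.1) in the full picture. The right crop shows the spigot end centred at about (316.4,236.7), with the brass pins roughly diagonal. One more spigot view with the wrist turned by pi will expose any camera bias in the tool frame.

```bash
python3 - <<'E'
from h import *
m1=np.load("w1.npy",allow_pickle=True).item();m2=np.load("w2.npy",allow_pickle=True).item()
print("collar",onz(m1,322.1,241.1,40),"spig",onz(m2,316.4,236.7,118),"face",onz(m2,318.4,220.5,75))
bot.move_ptp([516,-97,228],[np.pi,0,0.05]);bot.dwell(.3);print(bot.get_state()["t"],bot.get_state()["tcp_pos"],bot.get_state()["qpos"])
m=imaging.camera_model("wrist");im=imaging.capture("wrist");np.save("w3.npy",m,allow_pickle=True);cv2.imwrite("pics/w3.png",im)
print(proj(m,[516,-97,118]))
cv2.imwrite("pics/c3.png",cv2.resize(im[160:310,220:420],None,fx=4,fy=4,interpolation=cv2.INTER_CUBIC))
E
```

```text
collar [527.38691009 212.55205066  40.        ] spig [514.89247576 -99.61517577 118.        ] face [513.32875621 -98.44362046  75.        ]
6.5833 [516.00918033 -96.99496522 228.00958737] [-3.26439770e-01  2.82425742e-01 -2.62826961e-01  1.02552128e+00
 -8.32070397e-06  2.76510591e+00]
[322.81548636 237.89583658]
```

View pics/c3.png

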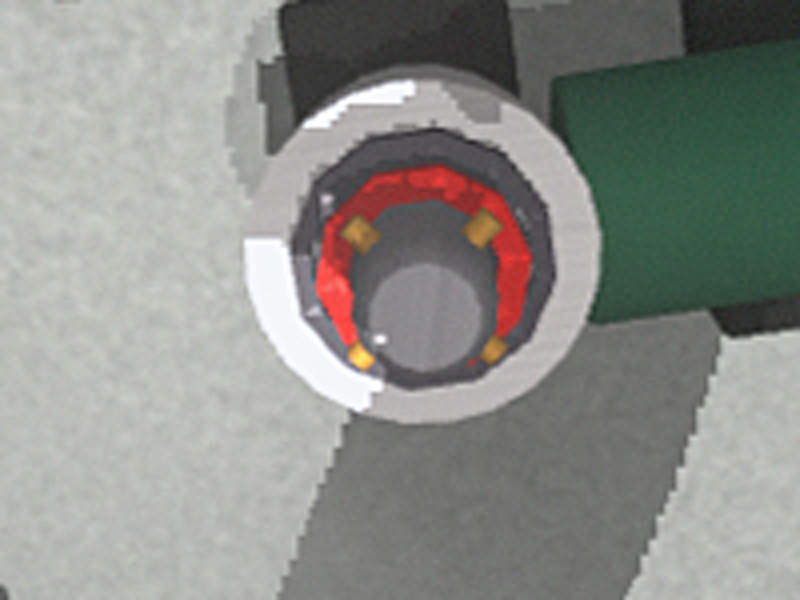

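The turned view shows the spigot end centred at (327,239.5) and the face at about (326,222.7), with the four pins at crop positions (360,233), (484,228), (494,348) and (361,358). I'll average out the bias and grasp the collar.

```bash
python3 - <<'E'
from h import *
m1=np.load("w1.npy",allow_pickle=True).item();m2=np.load("w2.npy",allow_pickle=True).item();m3=np.load("w3.npy",allow_pickle=True).item()
a=onz(m2,316.4,236.7,118);b=onz(m3,327,239.5,118);print("spig",a,b,"face",onz(m3,325.8,222.7,75))
S=(a+b)/2; bias=(a-b)/2; C=onz(m1,322.1,241.1,40)-bias
print("S",S,"C",C)
pp=[onz(m3,220+u/4,160+v/4,100)[:2] for u,v in((360,233),(484,228),(494,348),(361,358))];c=np.mean(pp,0)
print("pins c",c,[np.degrees(np.arctan2(*(p-c)[::-1])).round(1) for p in pp])
np.save("SC.npy",[S,C])
bot.move_ptp([C[0],C[1],130],[np.pi,0,np.pi])
hit=bot.movel([C[0],C[1],7],max_speed=90,threshold=8);print("hit",hit,bot.get_state()["tcp_pos"])
if not hit:
    bot.grip(0.0,60);bot.dwell(.3);s=bot.get_state();print(s["t"],s["opening"],s["contact_force"])
    bot.movel([C[0],C[1],60],max_speed=100);bot.dwell(.2)
    s=bot.get_state();print(s["t"],s["opening"],s["contact_force"],s["tcp_pos"])
    cv2.imwrite("pics/w4.png",imaging.capture("wrist"))
E
```

```text
spig [514.89247576 -99.61517577 118.        ] [ 514.85614505 -100.31625526  118.        ] face [516.63757421 -99.72835519  75.        ]
S [514.8743104  -99.96571551 118.        ] C [527.36874473 212.20151091  40.        ]
pins c [514.48500707 -99.90415129] [np.float64(49.1), np.float64(-38.2), np.float64(-126.9), np.float64(140.0)]
hit False [527.89541121 212.3463649    7.6037059 ]
10.9833 0.6562272155525495 [-1.18597714 -1.12240321  5.21348389]
11.8667 0.6536577225043428 [ 1.28205235  0.19200594 -1.98420741] [526.70635157 212.01887308  59.16539489]
```

View pics/w4.png

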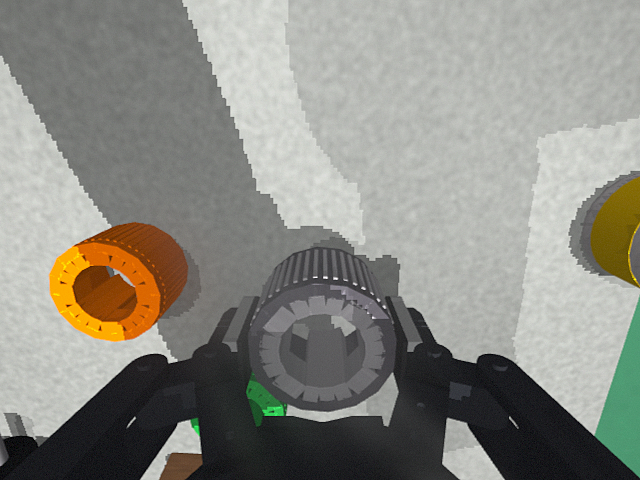

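The collar is held upright, 2.5 N lifted, which matches 250 g. The opening of 0.654 is about right for 57 mm. Next I'll carry it over the spigot and lower it until it rests on the pins.

```bash
python3 - <<'E'
from h import *
S,C=np.load("SC.npy")
bot.movel([C[0],C[1],175],max_speed=150)
bot.movel([S[0],S[1],175],max_speed=150);bot.dwell(.2)
f0=bot.get_state()["contact_force"];np.save("f0.npy",f0);print(bot.get_state()["t"],f0)
h=bot.movel([S[0],S[1],100],max_speed=30,threshold=7)
s=bot.get_state();print(h,s["t"],s["tcp_pos"],s["contact_force"]-f0,s["opening"])
bot.dwell(.3);s=bot.get_state();print(s["tcp_pos"],s["contact_force"]-f0,s["wrist_torque"])
cv2.imwrite("pics/w5.png",imaging.capture("wrist"))
E
```

```text
15.2667 [ 0.46530077  0.08709026 -3.00306827]
False 17.9167 [514.95013198 -99.98775376 100.10683485] [-0.76875843 -0.22651647  1.29424423] 0.6572267382961782
[514.89288527 -99.97492654 100.01785708] [-0.81565971  0.48803885  0.98305632] [-0.04147788  0.04131044 -0.06260326]
```

View pics/w5.png

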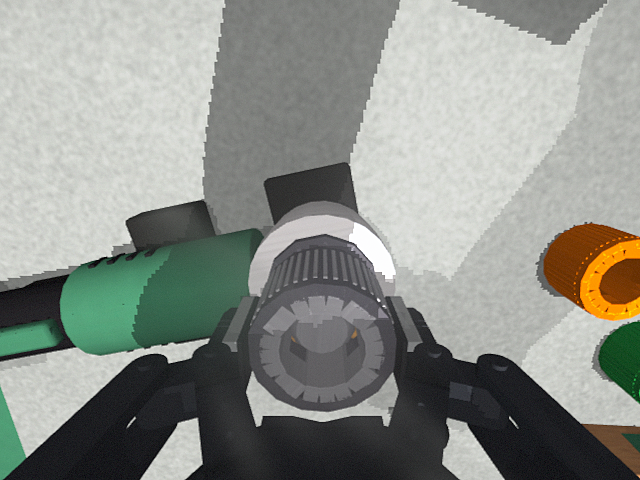

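No contact yet at TCP 100, so the underside is at about 93, below the pin tops at 102. It probably went straight in line with the pins. The view shows the spigot with brass pins inside the bore. I'll lower further while watching the force.

```bash
python3 - <<'E'
from h import *
S,C=np.load("SC.npy");f0=np.load("f0.npy")
for z in (97,94,92,90,88.5,87.5):
    h=bot.movel([S[0],S[1],z],max_speed=20,threshold=20);bot.dwell(.15)
    s=bot.get_state();print(z,h,round(s["t"],2),s["tcp_pos"].round(2),(s["contact_force"]-f0).round(1),round(s["opening"],4))
    if h: break
E
```

```text
97 False 18.72 [514.88 -99.96  96.98] [-0.6 -0.2  0.6] 0.656
94 False 19.17 [ 515.31 -100.11   94.39] [0.1 0.2 5.7] 0.6562
92 False 19.57 [ 515.31 -100.09   92.25] [-0.6  0.4  6.7] 0.661
90 False 19.97 [ 515.29 -100.1    90.21] [ 0.7 -1.4  7.6] 0.6545
88.5 False 20.37 [ 515.27 -100.1    88.8 ] [ 1.4 -0.8  8.4] 0.6551
87.5 False 20.77 [ 515.33 -100.11   87.95] [ 1.3  0.  10. ] 0.6566
```

The force follows the spring's signature: about 5 N at 94, rising to 10 N at 88. So the keyways dropped without turning and the ring is being pressed. Next I'll push on until the solid shoulder shows up, and check for free rotation to confirm the engagement.

```bash
python3 - <<'E'
from h import *
S,C=np.load("SC.npy");f0=np.load("f0.npy")
bot.grip(0.0,90)
for z in (87,86.5,86,85.5,85,84.5,84):
    bot.movel([S[0],S[1],z],max_speed=20);bot.dwell(.2)
    s=bot.get_state();f=s["contact_force"]-f0;print(z,round(s["t"],2),s["tcp_pos"].round(2),f.round(1),round(s["opening"],4))
    if f[2]>24: break
bot.dwell(1);s=bot.get_state();print(round(s["t"],2),s["tcp_pos"].round(2),(s["contact_force"]-f0).round(1),s["wrist_torque"].round(2),s["orientation"])
for n in("wrist","scene"): cv2.imwrite(f"pics/{n}6.png",imaging.capture(n))
m=imaging.camera_model("scene");u,v=proj(m,[S[0],S[1],95]).astype(int)
c=cv2.imread("pics/scene6.png")[v-75:v+45,u-80:u+80]
w=cv2.imread("pics/wrist6.png")[180:430,200:450]
cv2.imwrite("pics/c6.png",np.hstack([cv2.resize(c,(400,300),interpolation=2),cv2.resize(w,(300,300))]))
E
```

```text
87 21.43 [ 515.35 -100.11   88.06] [-0.9  0.2 16.3] 0.6475
86.5 21.88 [ 515.33 -100.13   88.03] [-3.7 -0.2 21. ] 0.6508
86 22.33 [ 515.36 -100.12   88.03] [-4.   1.1 24.1] 0.6512
23.33 [ 515.35 -100.12   88.01] [-4.   1.1 23.6] [ 0.23  0.73 -0.  ] [-3.14096064e+00  1.64879585e-03 -3.14156950e+00]
```

View pics/c6.png

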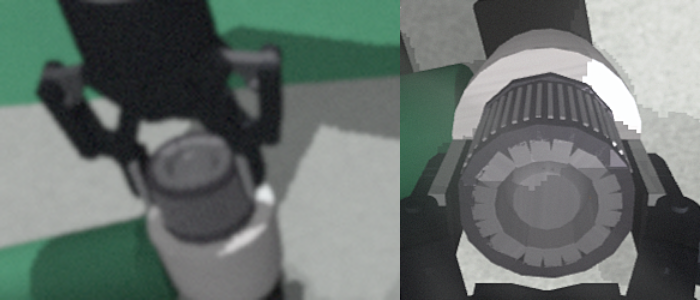

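The scene crop shows the collar down on the grinder face, and the wrist crop shows the spigot end centred in the bore about level with the collar's top. The hard stop came at TCP 88.0, against 87.6 expected for fully home, and the push is steady at 24 N.

```bash
python3 -c "
from bench import bot
bot.sign_off()"
```

```text
the job is handed in; nothing more can be done
```

I picked up the grey collar, set it over the spigot, pushed it down to a solid stop and handed the job in at about 23 s of the 54 s. The gripper was still holding it.

- **Keyways:** No turning was needed. The collar went below the pin tops without contact, so the keyways must have been in line already. I did not do a separate test that the collar can no longer turn.
- **Fully home:** The spring began pushing back at a tool height of about 94.4 mm and rose from about 6 N to 10 N. A hard stop followed at 88.0 mm, where 87.6 mm was expected for fully home. The collar's underside is therefore about 0.4 mm from its expected home height.
- **Final hold:** The downward push held at about 24 N for the last second I checked, with a 90 N grip, and the tool was within about 0.1 degree of upright. A side force of about 4 N remained. The last pictures show the collar sitting on the grinder face with the spigot centred in its bore.
- **Bystanders:** I did not measure the tin, carton or handle again at the end. The arm went nowhere near them and felt no unexpected contact.

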